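# Fasten the little sleeve board in the bench clamp

## Task

Slide the tongue of the small wooden sleeve board under the bench clamp until it is fully home, square against the clamp's back stop. Then tighten the clamp's hand knob (clockwise from above) until its screw foot bites on the tongue and the knob suddenly turns much harder, and from there add just one eighth of a turn (45 degrees), no more, so that the wood is held but not dented. Leave the board so clamped and do not disturb the other things on the table.

Things in the scene. Friction and masses are not known exactly. Their poses are not given: they have to be found in the camera images.
- clamp: Grey steel bench clamp, bolted down. Origin on the table under the knob's axis; x runs along the channel from its open mouth (robot's side) to the back stop, z up. Two side walls, x -25 to +25 mm, inner faces at y -34.5 and +34.5 mm (69 apart), 20 mm thick, carry a crossbeam 50 x 109 mm at 72 to 88 mm height. Flanges 8 mm high reach to y -95 and +95 mm. The screw's foot comes down at the origin.
- clamp_mouth (a point): Middle of the channel's mouth, on the table, 44 mm before the clamp's origin. Flared cheeks 30 mm high lead in from here (about 90 mm apart) to the side walls (69 mm apart). At the start the foot hangs 2 to 5 mm over the tongue's 20 mm height, so the board slides in freely, flat on the table.
- clamp_stop (a point): Middle of the front face of the back stop, a low bar 22 mm high across the channel's end; at x +28 mm, height 10 mm in the clamp's frame. The tongue's end must rest against it.
- knob: Black round fluted hand knob, 54 mm across, 28 mm high, axis vertical. Origin at its centre, 122 mm above the table; the crossbeam's top is at 88 mm. Clockwise from above lowers the foot. It runs freely (0.06 N m) for 1.4 to 3.8 rad, not known; where the foot bites on the tongue the torque jumps to about 0.75 N m (grip firmly, 30 N or more) and stays so, the knob sinking 1 mm.
- board: Small loose wooden sleeve board, 0.3 to 0.5 kg. Foot board 170 x 64 x 20 mm, flat on the table, from x -40 to +130 mm (tongue end); on it a post 36 mm high with a round-ended top 88 mm long (x), 44 mm wide (y), from 56 to 82 mm height: grip it across the 44 mm. Origin on the underside below the top's middle, z up. Home: origin at x -102 mm, y 0 in the clamp's frame, same yaw.
- board_nose (a point): Middle of the end face of the tongue: 130 mm ahead of the board's origin in x, 10 mm above the underside. It meets the back stop (x = +28 mm in the clamp's frame).
- cone: Bystander: black thread cone, 60 mm wide, 125 mm high. Origin at the centre of its underside.
- tin: Bystander: round metal pin tin, 82 mm wide, 40 mm high. Origin at the centre of its underside.
- chalkbox: Bystander: cardboard chalk box 110 x 70 x 45 mm. Origin at the centre of its underside.

How it is judged (in metres and radians):
On the way, in this order (a step that is already met when the one before it is completed fails the run):
1. the board's tongue is home against the back stop (nose within 4 mm of it), square (within 0.08 rad), flat on the table, the foot not yet biting (under 2 N) (x of board_nose in the frame of clamp above 0.024 m and angle between the x axis of board and the x axis of clamp, either way round below 0.08 rad and angle between board's own z axis and vertical below 0.06 rad and contact force between knob and board below 2 N), for 0.2 s.
2. the screw foot presses on the tongue (over 4 N) with the board still home (x of board_nose in the frame of clamp above 0.024 m and contact force between knob and board above 4 N), for 0.1 s.
At the end, for the whole second after the job is handed in: The knob has been turned 25 to 65 degrees past the bite (the foot presses on the tongue with 9.4 to 15 N); the tongue's end is within 4 mm of the back stop, the board square to the clamp within 0.08 rad, flat on the table (0.06 rad) and at rest (contact force between knob and board between 9.4 and 15 N and x of board_nose in the frame of clamp above 0.024 m and angle between the x axis of board and the x axis of clamp, either way round below 0.08 rad and angle between board's own z axis and vertical below 0.06 rad and linear speed of board below 0.02 m/s); the robot touches nothing.
It fails at once if the knob is turned far too tight: the foot presses on the board with over 17.5 N (nearly a quarter turn past the bite) (contact force between knob and board above 17.5 N).
It fails at once if a bystander is moved by more than 20 mm (distance of any of cone, tin, chalkbox from where it was at the start of the episode above 0.02 m).
It also fails if it takes over 72 s, if anything falls off the work surface, if the arm or the gripper's body presses on something with over 40 N, if the wrist force passes 120 N, or if a joint passes its speed limit or range.

## Robot

A 7-joint arm with a two-finger parallel gripper is mounted at the origin on the work surface. World frame = base frame: x ahead of the robot, y to its left, z up, the work surface at z = 0. Lengths are in mm, angles in rad, forces in N, time in s.
With the tool pointing down it reaches from about 400 to 875 mm from the base axis. Payload 4.4 kg.
Tool frame: the origin (TCP) lies between the finger pads; the fingertips stand 22 mm ahead of it and the grasp point (between the pads) lies 3 mm ahead of it; z points along the fingers, y is the line along which they close (so a half turn about z gives the same grasp; the last joint's range is limited). The gripper opens to 85 mm and grips with 20 to 120 N. Pads are 22 mm wide; open, the fingers measure 114 mm over their backs; the gripper's body (76 mm by 85 mm) begins 54 mm behind the grasp point. The pads swing forward as they close: fully open they stand 13 mm farther back than shut.
Start: joints at [1.154, 0.628, 0.038, 1.517, -0.027, 0.996, -0.02], TCP at [223.399, -610.418, 253.313] pointing down, gripper open.
Joint ranges: [-3.06, 3.06], [-0.37, 2.12], [-1.25, 1.32], [0.18, 2.47], [-1.1, 4.24], [0.23, 1.98], [-2.94, 2.94]. Speed limits (rad/s): [2.57, 2.57, 3.14, 3.14, 3.14, 3.14, 3.14].

## Interface

Orientations are given as [roll, pitch, yaw] about the fixed x, y, z axes, in that order (R = Rz(yaw) Ry(pitch) Rx(roll)).
In Python, from cell import ctrl gives the robot as it stands.
- The arm moves only by the tool step_arm, never from a script. Its argument "plan" is a list of rows, each an object of numbers: "dx", "dy", "dz": the shift along the tool's x, y, z scaled (see below); "ax", "ay", "az": the turn, a rotation vector about the tool's x, y, z scaled (see below); "gripper": the opening, from 0 (shut) to 1 (fully open). A call has 1 to 20 rows; each row shifts and turns the commanded pose from where the row before left it, along the tool's axes as they then stand; what a row does not reach is not made up. The controller multiplies each number of a shift by 0.3 m and each number of a turn by 90 degrees. A row lasts 1/8 s, in which the tool goes at most 62.5 mm and 10.7 degrees, less where a joint would pass 70% of its speed; a pose out of reach is approached as far as the arm can. A call with a number of a shift or a turn outside -1 to 1 is refused whole. A call with a gripper value outside its range is refused whole. The fingers move at their own pace and stop on an object; the grip force is fixed at half the most. Time passes only in rows, so rows that do not move let the fingers close. It gives the time, the measured TCP pose, the force, the opening and the grip force at its end, in the units of the state.
- ctrl.read_state(): the state, without advancing time (a new reading comes with each control period).
- ctrl.get_image(name): name is "side" or "top"; returns a dict with "color" (420x560x3 uint8, red, green, blue), "range_z" (420x560 float32, mm along the optical axis (not along the pixel's ray), 0 where there is no reading), "fx", "fy", "cx", "cy" (pixels), "T" (4x4, takes a point from camera to world coordinates). Camera axes: x right, y down, z forward; pixel columns grow to the right and rows downward; lengths in mm; the calibration is good to about 2 mm. A picture is of the moment at which its call begins.
- ctrl.finish_job(): hands the job in; it is judged then, once.
The state is a dict: "clock": time; "qpos": joint angles; "qd": joint speeds; "tau": joint torques, N m; "eef_pos": TCP position; "tool_rot": TCP orientation; "force": force on the tool from outside, world axes, zero at the start; "torque": the same for the moment, N m; "width": finger opening in mm; "gripper_force": force on a finger pad.
Only numpy, scipy, OpenCV 4.12 (cv2) and the standard library are available. Lean on these libraries where they do the work, as an engineer would, in place of code of your own. Each camera call takes 0.05 s, during which the arm holds its last target. There are 200 camera calls.

## Working session

There is one attempt and no reset: what is moved stays moved. The work goes in short steps, Python scripts to look and compute and a tool call to move; the robot and the scene stay as the last step left them, time stands still between calls to the robot, and variables do not carry over. Pictures are saved under pics/ and viewed, at most 10 in all, crops included, and the job is handed in when it is done.

Besides the shell and the picture viewer there is one more tool, called after "Call:" by a JSON object that holds its "name" and its "arguments". step_arm: Moves the arm, as the interface text tells. Shifts and turns lie within -1 to 1; 1 stands for 0.3 m of shift or 90 degrees of turn. Its arguments: {"type":"object","properties":{"plan":{"type":"array"}},"required":["plan"]}

```bash
ls; mkdir -p pics; python3 - <<'E'
from cell import ctrl
import cv2,numpy as np
s=ctrl.read_state();print({k:np.round(v,3) for k,v in s.items()})
for n in("top","side"):
    im=ctrl.get_image(n);cv2.imwrite(f"pics/{n}0.png",im["color"][...,::-1]);np.savez(f"{n}0.npz",**im);print(n,im["fx"],im["cx"],im["cy"],np.round(im["T"],3).tolist())
E
```

```text
pics
{'clock': np.float64(0.0), 'qpos': array([ 1.154,  0.629,  0.038,  1.518, -0.027,  0.996, -0.02 ]), 'qd': array([ 0.001, -0.002,  0.001, -0.   ,  0.001, -0.   , -0.   ]), 'tau': array([-1.0000e-03, -5.6341e+01,  1.2260e+00, -1.9345e+01,  1.1000e-02,
        1.0000e-02,  0.0000e+00]), 'eef_pos': array([ 223.183, -609.836,  252.375]), 'tool_rot': array([-3.14 ,  0.   ,  0.351]), 'force': array([ 0.444,  0.479, -0.566]), 'torque': array([-0.04 ,  0.009,  0.04 ]), 'gripper_force': np.float64(0.0), 'width': np.float64(85.761)}
top 421.9450469664306 275.01559569433033 205.7521240116561 [[0.03, -0.994, 0.104, 490.033], [-0.999, -0.033, -0.023, 15.811], [0.027, -0.103, -0.994, 1016.297], [0.0, 0.0, 0.0, 1.0]]
side 427.05942918759524 279.11188465364614 215.32916460050745 [[-0.829, -0.395, 0.396, 146.697], [-0.559, 0.604, -0.568, 600.936], [-0.015, -0.692, -0.722, 884.955], [0.0, 0.0, 0.0, 1.0]]
```

View pics/top0.png

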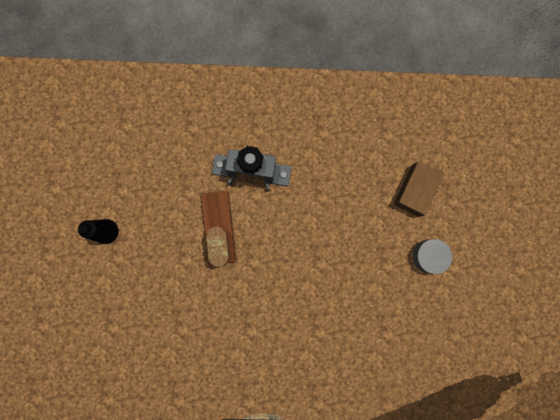

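View pics/side0.png

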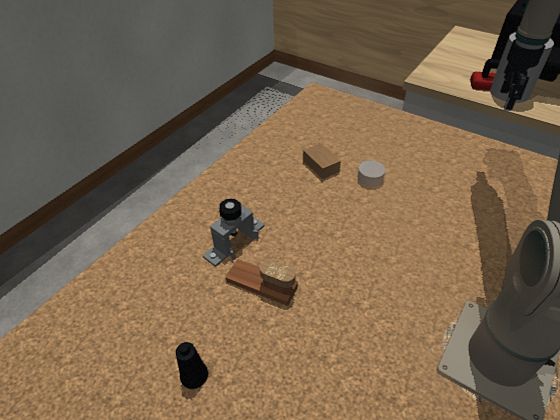

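The top view shows the knob at (250,159), the clamp crossbeam at about (251,166), the board's foot around (218,225) and its top at (218,247). The bystanders are well clear: cone (100,231), tin (433,257) and chalk box (420,189). Next I'll measure using depth.

```bash
cat > h.py <<'E'
import numpy as np,cv2
def cloud(im):
    v,u=np.mgrid[:420,:560]; z=im["range_z"].astype(float)
    P=np.stack([(u-im["cx"])/im["fx"]*z,(v-im["cy"])/im["fy"]*z,z],-1)
    P=P@im["T"][:3,:3].T+im["T"][:3,3]; P[z==0]=np.nan
    return P
def rect(p):
    c,s,a=cv2.minAreaRect(p[:,:2].astype(np.float32)); return np.round(c,1),np.round(s,1),round(a,2)
def reg(P,box,z0,z1):
    x0,x1,y0,y1=box
    m=(P[...,0]>x0)&(P[...,0]<x1)&(P[...,1]>y0)&(P[...,1]<y1)&(P[...,2]>z0)&(P[...,2]<z1)
    return P[m]
E
python3 - <<'E'
from h import *
for n in("top","side"):
    im=dict(np.load(n+"0.npz"));P=cloud(im)
    if n=="top":
        for uv in[(250,159),(240,170),(220,163),(284,174),(215,205),(218,247),(433,257),(420,189),(90,230)]:print(uv,np.round(P[uv[1],uv[0]],1))
    B=(380,900,-60,260)
    for nm,b,z in[("foot",(420,625,60,230),(12,30)),("btop",(420,625,60,230),(70,95)),("beam",(600,760,-60,200),(80,96)),("knob",(600,760,-60,200),(128,145)),("flange",(600,760,-80,200),(5,13))]:
        q=reg(P,b,*z)
        if len(q)>5:print(n,nm,len(q),*rect(q),"zmed",np.round(np.median(q,0),1))
E
```

```text
(250, 159) [680.1  51.2 134.3]
(240, 170) [664.9  74.6  85.7]
(220, 163) [694.1 128.   11.9]
(284, 174) [672.8 -27.2  11. ]
(215, 205) [591.4 134.7  17.8]
(218, 247) [492.4 116.3  82.7]
(433, 257) [ 484.5 -378.5   37. ]
(420, 189) [ 641.9 -345.4   46.3]
(90, 230) [519.9 383.5 115.4]
top foot 1224 [539.3 124.8] [169.7  64.1] 8.96 zmed [569.2 125.1  19.1]
top btop 727 [495.3 118. ] [86.2 44.4] 8.9 zmed [494.6 117.6  81.4]
top beam 614 [682.2  51.2] [108.9  50.5] 83.11 zmed [677.4  34.2  86.6]
top knob 512 [682.6  51.2] [53.3 53. ] 36.78 zmed [681.6  51.  134.9]
top flange 499 [656.9  65. ] [274.1 122.1] 77.08 zmed [678.3  -5.6   7.4]
side foot 1158 [536.  124.4] [170.6  66.1] 8.7 zmed [553.6 135.2  19.4]
side btop 613 [492.1 117.7] [87.5 46.5] 9.87 zmed [489.7 120.   81.4]
side beam 474 [680.6  50.8] [109.4  54.2] 82.88 zmed [669.5  70.   87.1]
side knob 296 [679.6  50.4] [52.1 55.5] 33.91 zmed [676.8  53.1 135.3]
side flange 366 [642.5  61.6] [198.3 120.6] 79.64 zmed [675.1 111.3   8. ]
```

Both views agree to within about 2 mm, and the sizes match those given. Clamp origin is (681.3, 51) with yaw −7°, board origin is (494, 118) with yaw +9°, and home is at about (580, 63.4). I'll move above the board top with the tool yaw at 0.157.

Call:
{"name": "step_arm", "arguments": {"plan": [{"az": 0.062, "gripper": 1}, {"az": 0.062, "gripper": 1}, {"dx": 0.0706, "dy": -0.1253, "dz": 0.015, "gripper": 1}, {"dx": 0.0706, "dy": -0.1253, "dz": 0.015, "gripper": 1}, {"dx": 0.0706, "dy": -0.1253, "dz": 0.015, "gripper": 1}, {"dx": 0.0706, "dy": -0.1253, "dz": 0.015, "gripper": 1}, {"dx": 0.0706, "dy": -0.1253, "dz": 0.015, "gripper": 1}, {"dx": 0.0706, "dy": -0.1253, "dz": 0.015, "gripper": 1}, {"dx": 0.0706, "dy": -0.1253, "dz": 0.015, "gripper": 1}, {"dx": 0.0706, "dy": -0.1253, "dz": 0.015, "gripper": 1}, {"dx": 0.0706, "dy": -0.1253, "dz": 0.015, "gripper": 1}, {"dx": 0.0706, "dy": -0.1253, "dz": 0.015, "gripper": 1}, {"dx": 0.0706, "dy": -0.1253, "dz": 0.015, "gripper": 1}, {"dx": 0.0706, "dy": -0.1253, "dz": 0.015, "gripper": 1}, {"dx": 0.0706, "dy": -0.1253, "dz": 0.015, "gripper": 1}, {"dx": 0.0706, "dy": -0.1253, "dz": 0.015, "gripper": 1}, {"dx": 0.0706, "dy": -0.1253, "dz": 0.015, "gripper": 1}, {"dx": 0.0706, "dy": -0.1253, "dz": 0.015, "gripper": 1}, {"dx": 0.0706, "dy": -0.1253, "dz": 0.015, "gripper": 1}, {"dx": 0.0706, "dy": -0.1253, "dz": 0.015, "gripper": 1}]}}

```text
invalid input
```

Call:
{"name": "step_arm", "arguments": {"plan": [{"gripper": 1}, {"gripper": 1}]}}

```text
invalid input
```

The call was refused, probably because every key is required. I'll try with all of them.

Call:
{"name": "step_arm", "arguments": {"plan": [{"dx": 0, "dy": 0, "dz": 0, "ax": 0, "ay": 0, "az": 0.062, "gripper": 1}, {"dx": 0, "dy": 0, "dz": 0, "ax": 0, "ay": 0, "az": 0.062, "gripper": 1}]}}

```text
clock: 0.35
eef_pos: [223.2, -610.1, 252.7]
tool_rot: [-3.14, 0.0, 0.153]
force: [-0.6, -0.6, 0.3]
width: 85.3
gripper_force: 0.0
```

Call:
{"name": "step_arm", "arguments": {"plan": [{"dx": 0.0706, "dy": -0.1253, "dz": 0.015, "ax": 0, "ay": 0, "az": 0, "gripper": 1}, {"dx": 0.0706, "dy": -0.1253, "dz": 0.015, "ax": 0, "ay": 0, "az": 0, "gripper": 1}, {"dx": 0.0706, "dy": -0.1253, "dz": 0.015, "ax": 0, "ay": 0, "az": 0, "gripper": 1}, {"dx": 0.0706, "dy": -0.1253, "dz": 0.015, "ax": 0, "ay": 0, "az": 0, "gripper": 1}, {"dx": 0.0706, "dy": -0.1253, "dz": 0.015, "ax": 0, "ay": 0, "az": 0, "gripper": 1}, {"dx": 0.0706, "dy": -0.1253, "dz": 0.015, "ax": 0, "ay": 0, "az": 0, "gripper": 1}, {"dx": 0.0706, "dy": -0.1253, "dz": 0.015, "ax": 0, "ay": 0, "az": 0, "gripper": 1}, {"dx": 0.0706, "dy": -0.1253, "dz": 0.015, "ax": 0, "ay": 0, "az": 0, "gripper": 1}, {"dx": 0.0706, "dy": -0.1253, "dz": 0.015, "ax": 0, "ay": 0, "az": 0, "gripper": 1}, {"dx": 0.0706, "dy": -0.1253, "dz": 0.015, "ax": 0, "ay": 0, "az": 0, "gripper": 1}, {"dx": 0.0706, "dy": -0.1253, "dz": 0.015, "ax": 0, "ay": 0, "az": 0, "gripper": 1}, {"dx": 0.0706, "dy": -0.1253, "dz": 0.015, "ax": 0, "ay": 0, "az": 0, "gripper": 1}, {"dx": 0.0706, "dy": -0.1253, "dz": 0.015, "ax": 0, "ay": 0, "az": 0, "gripper": 1}, {"dx": 0.0706, "dy": -0.1253, "dz": 0.015, "ax": 0, "ay": 0, "az": 0, "gripper": 1}, {"dx": 0.0706, "dy": -0.1253, "dz": 0.015, "ax": 0, "ay": 0, "az": 0, "gripper": 1}, {"dx": 0.0706, "dy": -0.1253, "dz": 0.015, "ax": 0, "ay": 0, "az": 0, "gripper": 1}, {"dx": 0.0706, "dy": -0.1253, "dz": 0.015, "ax": 0, "ay": 0, "az": 0, "gripper": 1}, {"dx": 0.0706, "dy": -0.1253, "dz": 0.015, "ax": 0, "ay": 0, "az": 0, "gripper": 1}, {"dx": 0, "dy": 0, "dz": 0, "ax": 0, "ay": 0, "az": 0, "gripper": 1}, {"dx": 0, "dy": 0, "dz": 0, "ax": 0, "ay": 0, "az": 0, "gripper": 1}]}}

```text
clock: 2.85
eef_pos: [494.3, 116.4, 172.0]
tool_rot: [3.141, 0.001, 0.156]
force: [0.6, 0.0, -0.1]
width: 85.3
gripper_force: 0.0
```

```bash
python3 -c "
from cell import ctrl
s=ctrl.read_state();print(s['qpos'].round(3) if hasattr(s['qpos'],'round') else s['qpos'],s['eef_pos'],s['tool_rot'])"
```

```text
[-0.354  0.548  0.097  1.993 -0.088  0.606 -1.614] [494.28424621 116.44446118 172.01371753] [3.14076808e+00 1.34060684e-03 1.55835132e-01]
```

Call:
{"name": "step_arm", "arguments": {"plan": [{"dx": 0, "dy": -0.005, "dz": 0.08, "ax": 0, "ay": 0, "az": 0, "gripper": 1}, {"dx": 0, "dy": 0, "dz": 0.08, "ax": 0, "ay": 0, "az": 0, "gripper": 1}, {"dx": 0, "dy": 0, "dz": 0.08, "ax": 0, "ay": 0, "az": 0, "gripper": 1}, {"dx": 0, "dy": 0, "dz": 0.06, "ax": 0, "ay": 0, "az": 0, "gripper": 1}, {"dx": 0, "dy": 0, "dz": 0.035, "ax": 0, "ay": 0, "az": 0, "gripper": 1}, {"dx": 0, "dy": 0, "dz": 0, "ax": 0, "ay": 0, "az": 0, "gripper": 1}, {"dx": 0, "dy": 0, "dz": 0, "ax": 0, "ay": 0, "az": 0, "gripper": 0.3}, {"dx": 0, "dy": 0, "dz": 0, "ax": 0, "ay": 0, "az": 0, "gripper": 0.3}, {"dx": 0, "dy": 0, "dz": 0, "ax": 0, "ay": 0, "az": 0, "gripper": 0.3}, {"dx": 0, "dy": 0, "dz": 0, "ax": 0, "ay": 0, "az": 0, "gripper": 0.3}, {"dx": 0, "dy": 0, "dz": 0, "ax": 0, "ay": 0, "az": 0, "gripper": 0.3}, {"dx": 0, "dy": 0, "dz": 0, "ax": 0, "ay": 0, "az": 0, "gripper": 0.3}]}}

```text
clock: 4.35
eef_pos: [495.1, 118.6, 72.7]
tool_rot: [3.142, -0.001, 0.156]
force: [-0.1, -0.9, 5.8]
width: 43.3
gripper_force: 60.9
```

Call:
{"name": "step_arm", "arguments": {"plan": [{"dx": -0.01, "dy": 0, "dz": 0, "ax": 0, "ay": 0, "az": 0.0444, "gripper": 0.3}, {"dx": 0, "dy": 0, "dz": 0, "ax": 0, "ay": 0, "az": 0.0444, "gripper": 0.3}, {"dx": 0, "dy": 0, "dz": 0, "ax": 0, "ay": 0, "az": 0.0444, "gripper": 0.3}, {"dx": 0, "dy": 0, "dz": 0, "ax": 0, "ay": 0, "az": 0.0444, "gripper": 0.3}, {"dx": 0.003, "dy": 0.037, "dz": 0, "ax": 0, "ay": 0, "az": 0, "gripper": 0.3}, {"dx": 0, "dy": 0.037, "dz": 0, "ax": 0, "ay": 0, "az": 0, "gripper": 0.3}, {"dx": 0, "dy": 0.037, "dz": 0, "ax": 0, "ay": 0, "az": 0, "gripper": 0.3}, {"dx": 0, "dy": 0.037, "dz": 0, "ax": 0, "ay": 0, "az": 0, "gripper": 0.3}, {"dx": 0, "dy": 0, "dz": 0, "ax": 0, "ay": 0, "az": 0, "gripper": 0.3}, {"dx": 0, "dy": 0, "dz": 0, "ax": 0, "ay": 0, "az": 0, "gripper": 0.3}]}}

```text
clock: 5.6
eef_pos: [487.8, 72.6, 72.6]
tool_rot: [3.141, -0.002, -0.124]
force: [-0.5, 0.4, 8.6]
width: 43.1
gripper_force: 61.3
```

```bash
python3 - <<'E'
from h import *
from cell import ctrl
C=np.array([681.3,51]);a=-np.radians(7);X=np.array([np.cos(a),np.sin(a)]);Y=np.array([-X[1],X[0]])
for n in("top","side"):
    im=ctrl.get_image(n);P=cloud(im);cv2.imwrite(f"pics/{n}1.png",im["color"][...,::-1])
    q=reg(P,(480,645,20,140),14,26);d=(q[:,:2]-C)
    x,y=d@X,d@Y
    for lo in(-140,-120,-100,-80):
        m=(x>lo)&(x<lo+15)
        if m.sum()>5:print(n,lo,m.sum(),"y",y[m].min().round(1),y[m].max().round(1))
    print("nose x",np.percentile(x[abs(y)<25],99.5).round(1))
    for nm,b,z in[("beam",(600,760,-60,200),(80,96)),("knob",(600,760,-60,200),(128,145))]:
        print(n,nm,*rect(reg(P,b,*z)))
E
```

```text
top -140 60 y -33.9 29.4
top -120 167 y -33.7 29.9
top -100 170 y -33.9 29.8
top -80 163 y -34.4 29.4
nose x -65.9
top beam [682.8  51.2] [109.   50.7] 82.93
top knob [682.5  51.4] [53.2 53. ] 82.24
side -140 58 y 0.6 29.9
side -120 98 y -34.1 29.4
side -100 108 y -35.5 29.5
side -80 87 y -35.8 28.8
nose x -68.2
side beam [678.9  50.2] [112.1  52.1] 81.7
side knob [678.5  52.2] [52.6 51.5] 33.09
```

The board is square to the clamp, 2.4 mm off centre, and the nose is about 95 mm from the stop. I'll correct the offset and slide it most of the way in.

Call:
{"name": "step_arm", "arguments": {"plan": [{"dx": 0, "dy": -0.008, "dz": -0.002, "ax": 0, "ay": 0, "az": 0, "gripper": 0.3}, {"dx": 0.03, "dy": 0, "dz": 0, "ax": 0, "ay": 0, "az": 0, "gripper": 0.3}, {"dx": 0.03, "dy": 0, "dz": 0, "ax": 0, "ay": 0, "az": 0, "gripper": 0.3}, {"dx": 0.03, "dy": 0, "dz": 0, "ax": 0, "ay": 0, "az": 0, "gripper": 0.3}, {"dx": 0.03, "dy": 0, "dz": 0, "ax": 0, "ay": 0, "az": 0, "gripper": 0.3}, {"dx": 0.03, "dy": 0, "dz": 0, "ax": 0, "ay": 0, "az": 0, "gripper": 0.3}, {"dx": 0.03, "dy": 0, "dz": 0, "ax": 0, "ay": 0, "az": 0, "gripper": 0.3}, {"dx": 0, "dy": 0, "dz": 0, "ax": 0, "ay": 0, "az": 0, "gripper": 0.3}]}}

```text
clock: 6.7
eef_pos: [539.8, 69.6, 72.6]
tool_rot: [3.141, 0.003, -0.122]
force: [-4.3, 0.0, 8.2]
width: 43.4
gripper_force: 61.7
```

Call:
{"name": "step_arm", "arguments": {"plan": [{"dx": 0.03, "dy": 0, "dz": 0, "ax": 0, "ay": 0, "az": 0, "gripper": 0.3}, {"dx": 0.03, "dy": 0, "dz": 0, "ax": 0, "ay": 0, "az": 0, "gripper": 0.3}, {"dx": 0.03, "dy": 0, "dz": 0, "ax": 0, "ay": 0, "az": 0, "gripper": 0.3}, {"dx": 0, "dy": 0, "dz": 0, "ax": 0, "ay": 0, "az": 0, "gripper": 0.3}]}}

```text
clock: 7.2
eef_pos: [566.7, 66.3, 72.7]
tool_rot: [3.142, 0.003, -0.122]
force: [-3.4, 0.7, 7.0]
width: 43.3
gripper_force: 61.7
```

Call:
{"name": "step_arm", "arguments": {"plan": [{"dx": 0.015, "dy": 0, "dz": 0, "ax": 0, "ay": 0, "az": 0, "gripper": 0.3}, {"dx": 0.015, "dy": 0, "dz": 0, "ax": 0, "ay": 0, "az": 0, "gripper": 0.3}, {"dx": 0.01, "dy": 0, "dz": 0, "ax": 0, "ay": 0, "az": 0, "gripper": 0.3}, {"dx": 0, "dy": 0, "dz": 0, "ax": 0, "ay": 0, "az": 0, "gripper": 0.3}]}}

```text
clock: 7.7
eef_pos: [577.1, 65.0, 72.6]
tool_rot: [3.141, 0.005, -0.122]
force: [-6.7, 1.3, 10.9]
width: 43.3
gripper_force: 61.9
```

Call:
{"name": "step_arm", "arguments": {"plan": [{"dx": 0.005, "dy": 0, "dz": 0, "ax": 0, "ay": 0, "az": 0, "gripper": 0.3}, {"dx": 0, "dy": 0, "dz": 0, "ax": 0, "ay": 0, "az": 0, "gripper": 0.3}]}}

```text
clock: 7.95
eef_pos: [578.1, 64.9, 72.6]
tool_rot: [3.141, 0.006, -0.122]
force: [-7.8, 0.6, 10.9]
width: 43.1
gripper_force: 61.9
```

Call:
{"name": "step_arm", "arguments": {"plan": [{"dx": 0.005, "dy": 0, "dz": 0, "ax": 0, "ay": 0, "az": 0, "gripper": 0.3}, {"dx": 0, "dy": 0, "dz": 0, "ax": 0, "ay": 0, "az": 0, "gripper": 0.3}]}}

```text
clock: 8.2
eef_pos: [579.7, 64.7, 72.7]
tool_rot: [3.141, 0.006, -0.122]
force: [-7.1, 0.3, 10.8]
width: 43.4
gripper_force: 61.8
```

Call:
{"name": "step_arm", "arguments": {"plan": [{"dx": 0.005, "dy": 0, "dz": 0, "ax": 0, "ay": 0, "az": 0, "gripper": 0.3}, {"dx": 0, "dy": 0, "dz": 0, "ax": 0, "ay": 0, "az": 0, "gripper": 0.3}]}}

```text
clock: 8.45
eef_pos: [581.2, 64.5, 72.6]
tool_rot: [3.141, 0.006, -0.122]
force: [-7.1, 0.3, 11.2]
width: 42.8
gripper_force: 61.8
```

Call:
{"name": "step_arm", "arguments": {"plan": [{"dx": 0.005, "dy": 0, "dz": 0, "ax": 0, "ay": 0, "az": 0, "gripper": 0.3}, {"dx": 0, "dy": 0, "dz": 0, "ax": 0, "ay": 0, "az": 0, "gripper": 0.3}]}}

```text
clock: 8.7
eef_pos: [582.1, 64.4, 72.6]
tool_rot: [3.141, 0.007, -0.122]
force: [-8.4, -0.3, 12.5]
width: 43.0
gripper_force: 62.1
```

Call:
{"name": "step_arm", "arguments": {"plan": [{"dx": 0.005, "dy": 0, "dz": 0, "ax": 0, "ay": 0, "az": 0, "gripper": 0.3}, {"dx": 0, "dy": 0, "dz": 0, "ax": 0, "ay": 0, "az": 0, "gripper": 0.3}]}}

```text
clock: 8.95
eef_pos: [582.2, 64.3, 72.6]
tool_rot: [3.141, 0.01, -0.123]
force: [-10.9, 0.4, 15.1]
width: 43.5
gripper_force: 62.6
```

The arm stalls at x ≈ 582.2 while the force rises, which is the stop (home was estimated at 580). One more small push will confirm it, then I'll check with the cameras.

Call:
{"name": "step_arm", "arguments": {"plan": [{"dx": 0.005, "dy": 0, "dz": 0, "ax": 0, "ay": 0, "az": 0, "gripper": 0.3}, {"dx": 0, "dy": 0, "dz": 0, "ax": 0, "ay": 0, "az": 0, "gripper": 0.3}]}}

```text
clock: 9.2
eef_pos: [582.2, 64.2, 72.5]
tool_rot: [3.141, 0.013, -0.123]
force: [-15.1, 1.4, 16.5]
width: 42.9
gripper_force: 62.9
```

Call:
{"name": "step_arm", "arguments": {"plan": [{"dx": -0.005, "dy": 0, "dz": -0.003, "ax": 0, "ay": 0, "az": 0, "gripper": 0.3}, {"dx": 0, "dy": 0, "dz": 0, "ax": 0, "ay": 0, "az": 0, "gripper": 0.3}, {"dx": 0, "dy": 0, "dz": 0, "ax": 0, "ay": 0, "az": 0, "gripper": 1}, {"dx": 0, "dy": 0, "dz": 0, "ax": 0, "ay": 0, "az": 0, "gripper": 1}, {"dx": 0, "dy": 0, "dz": 0, "ax": 0, "ay": 0, "az": 0, "gripper": 1}, {"dx": 0, "dy": 0, "dz": 0, "ax": 0, "ay": 0, "az": 0, "gripper": 1}, {"dx": 0, "dy": 0, "dz": -0.08, "ax": 0, "ay": 0, "az": 0, "gripper": 1}, {"dx": 0, "dy": 0, "dz": -0.13, "ax": 0, "ay": 0, "az": 0, "gripper": 1}, {"dx": 0, "dy": 0, "dz": -0.15, "ax": 0, "ay": 0, "az": 0, "gripper": 1}, {"dx": 0, "dy": 0, "dz": -0.1, "ax": 0, "ay": 0, "az": 0, "gripper": 1}, {"dx": 0, "dy": 0, "dz": 0, "ax": 0, "ay": 0, "az": 0, "gripper": 1}]}}

```text
clock: 10.58
eef_pos: [588.9, 64.1, 213.9]
tool_rot: [-3.14, -0.005, -0.123]
force: [0.2, -0.2, -1.6]
width: 85.4
gripper_force: 0.0
```

```bash
python3 - <<'E'
from h import *
from cell import ctrl
C=np.array([681.3,51]);a=-np.radians(7);X=np.array([np.cos(a),np.sin(a)]);Y=np.array([-X[1],X[0]])
s=ctrl.read_state();print(np.round(s['qpos'],3),np.round(s['tau'],2))
for n in("top","side"):
    im=ctrl.get_image(n);P=cloud(im);cv2.imwrite(f"pics/{n}2.png",im["color"][...,::-1])
    q=reg(P,(520,630,20,140),70,95);print(n,"btop",*rect(q), ((rect(q)[0]-C)@np.stack([X,Y],1)).round(1))
    q=reg(P,(520,640,10,140),12,26);d=q[:,:2]-C;x,y=d@X,d@Y;print("foot x min",np.percentile(x,.5),"y",np.percentile(y,[.5,99.5]))
    print(n,"knob",*rect(reg(P,(600,760,-60,200),128,145)))
E
```

```text
[-0.274  0.594  0.185  1.735 -0.141  0.819 -1.717] [-8.000e-02 -5.307e+01  3.130e+00 -1.732e+01  3.000e-02  1.800e-01
 -2.000e-02]
top btop [0. 0.] [0. 0.] 0.0 [-670.  -133.6]
foot x min -43.597580028539014 y [-46.41575736 -46.20684961]
top knob [688.4  23.9] [3.1 0. ] 1.71
side btop [578.3  64.9] [45.7 90.7] 82.85 [-103.9    1.2]
foot x min -144.48232606891492 y [-30.62891201  33.92874572]
side knob [685.5  61.3] [32.1 57. ] 65.33
```

The board is home: side view puts the origin at −102 mm after its bias, yaw square. Next I'll move over the knob and pre-rotate counter-clockwise, so one grip can cover the whole turn.

Call:
{"name": "step_arm", "arguments": {"plan": [{"dx": 0.0777, "dy": 0.005, "dz": 0, "ax": 0, "ay": 0, "az": 0, "gripper": 1}, {"dx": 0.0777, "dy": 0, "dz": 0, "ax": 0, "ay": 0, "az": 0, "gripper": 1}, {"dx": 0.0777, "dy": 0, "dz": 0, "ax": 0, "ay": 0, "az": 0, "gripper": 1}, {"dx": 0.0777, "dy": 0, "dz": 0, "ax": 0, "ay": 0, "az": 0, "gripper": 1}, {"dx": 0, "dy": 0, "dz": 0, "ax": 0, "ay": 0, "az": -0.114, "gripper": 1}, {"dx": 0, "dy": 0, "dz": 0, "ax": 0, "ay": 0, "az": -0.114, "gripper": 1}, {"dx": 0, "dy": 0, "dz": 0, "ax": 0, "ay": 0, "az": -0.114, "gripper": 1}, {"dx": 0, "dy": 0, "dz": 0, "ax": 0, "ay": 0, "az": -0.114, "gripper": 1}, {"dx": 0, "dy": 0, "dz": 0, "ax": 0, "ay": 0, "az": -0.114, "gripper": 1}, {"dx": 0, "dy": 0, "dz": 0, "ax": 0, "ay": 0, "az": -0.114, "gripper": 1}, {"dx": 0, "dy": 0, "dz": 0, "ax": 0, "ay": 0, "az": -0.114, "gripper": 1}, {"dx": 0, "dy": 0, "dz": 0, "ax": 0, "ay": 0, "az": -0.114, "gripper": 1}, {"dx": 0, "dy": 0, "dz": 0, "ax": 0, "ay": 0, "az": -0.114, "gripper": 1}, {"dx": 0, "dy": 0, "dz": 0, "ax": 0, "ay": 0, "az": -0.114, "gripper": 1}, {"dx": 0, "dy": 0, "dz": 0, "ax": 0, "ay": 0, "az": -0.114, "gripper": 1}, {"dx": 0, "dy": 0, "dz": 0, "ax": 0, "ay": 0, "az": -0.114, "gripper": 1}]}}

```text
clock: 12.68
eef_pos: [678.4, 51.1, 209.0]
tool_rot: [-3.138, -0.002, 2.032]
force: [0.1, -0.1, 0.2]
width: 85.2
gripper_force: 0.0
```

Call:
{"name": "step_arm", "arguments": {"plan": [{"dx": 0, "dy": 0, "dz": 0, "ax": 0, "ay": 0, "az": -0.114, "gripper": 1}, {"dx": 0, "dy": 0, "dz": 0, "ax": 0, "ay": 0, "az": -0.114, "gripper": 1}, {"dx": 0, "dy": 0, "dz": 0, "ax": 0, "ay": 0, "az": -0.114, "gripper": 1}, {"dx": 0, "dy": 0, "dz": 0, "ax": 0, "ay": 0, "az": -0.114, "gripper": 1}, {"dx": 0, "dy": 0, "dz": 0, "ax": 0, "ay": 0, "az": -0.114, "gripper": 1}, {"dx": 0, "dy": 0, "dz": 0, "ax": 0, "ay": 0, "az": -0.114, "gripper": 1}, {"dx": 0, "dy": 0, "dz": 0, "ax": 0, "ay": 0, "az": -0.114, "gripper": 1}, {"dx": 0, "dy": 0, "dz": 0, "ax": 0, "ay": 0, "az": -0.114, "gripper": 1}, {"dx": 0, "dy": 0, "dz": 0, "ax": 0, "ay": 0, "az": -0.114, "gripper": 1}, {"dx": 0, "dy": 0, "dz": 0, "ax": 0, "ay": 0, "az": -0.114, "gripper": 1}, {"dx": 0, "dy": 0, "dz": 0, "ax": 0, "ay": 0, "az": -0.114, "gripper": 1}, {"dx": 0, "dy": 0, "dz": 0, "ax": 0, "ay": 0, "az": -0.114, "gripper": 1}, {"dx": 0, "dy": 0, "dz": 0, "ax": 0, "ay": 0, "az": 0, "gripper": 1}, {"dx": 0, "dy": 0, "dz": 0, "ax": 0, "ay": 0, "az": 0, "gripper": 1}]}}

```text
clock: 14.42
eef_pos: [679.1, 51.1, 210.3]
tool_rot: [3.14, -0.001, -2.111]
force: [0.4, 0.1, 0.1]
width: 85.4
gripper_force: 0.0
```

```bash
python3 -c "
from cell import ctrl
import cv2
s=ctrl.read_state();print(s['qpos'].round(3),s['eef_pos'].round(1),s['tool_rot'].round(3))
cv2.imwrite('pics/side3.png',cv2.resize(ctrl.get_image('side')['color'][150:330,150:390,::-1],(720,540)))"
```

```text
[ 0.355  0.881 -0.936  1.447  0.733  1.187  1.917] [679.1  51.1 210.3] [ 3.140e+00 -1.000e-03 -2.111e+00]
```

View pics/side3.png

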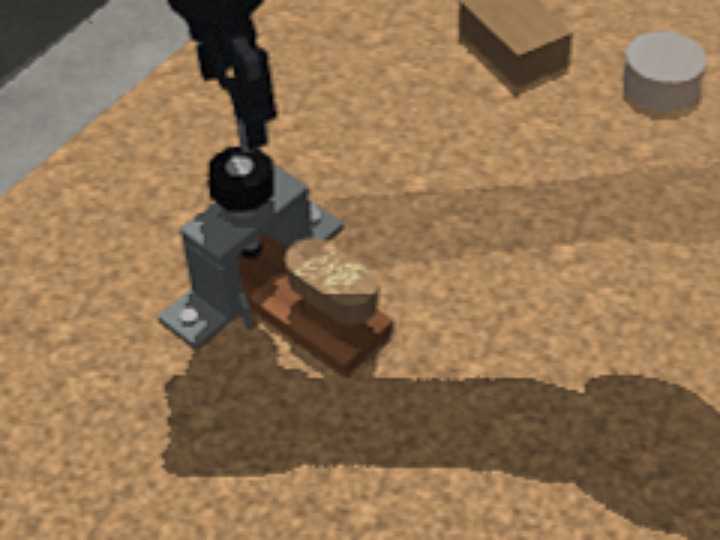

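The picture shows the tongue inside the clamp, the knob at crop (241,180) and the open gripper above it. I'll centre, descend and grip.

Call:
{"name": "step_arm", "arguments": {"plan": [{"dx": -0.0035, "dy": -0.0053, "dz": 0.07, "ax": 0, "ay": 0, "az": 0, "gripper": 1}, {"dx": 0, "dy": 0, "dz": 0.07, "ax": 0, "ay": 0, "az": 0, "gripper": 1}, {"dx": 0, "dy": 0, "dz": 0.07, "ax": 0, "ay": 0, "az": 0, "gripper": 1}, {"dx": 0, "dy": 0, "dz": 0.05, "ax": 0, "ay": 0, "az": 0, "gripper": 1}, {"dx": 0, "dy": 0, "dz": 0.024, "ax": 0, "ay": 0, "az": 0, "gripper": 1}, {"dx": 0, "dy": 0, "dz": 0, "ax": 0, "ay": 0, "az": 0, "gripper": 1}, {"dx": 0, "dy": 0, "dz": 0, "ax": 0, "ay": 0, "az": 0, "gripper": 1}]}}

```text
clock: 15.35
eef_pos: [681.9, 51.5, 126.9]
tool_rot: [-3.141, 0.001, -2.109]
force: [0.1, 0.5, 0.5]
width: 85.5
gripper_force: 0.0
```

Call:
{"name": "step_arm", "arguments": {"plan": [{"dx": 0, "dy": 0, "dz": 0, "ax": 0, "ay": 0, "az": 0, "gripper": 0.4}, {"dx": 0, "dy": 0, "dz": 0, "ax": 0, "ay": 0, "az": 0, "gripper": 0.4}, {"dx": 0, "dy": 0, "dz": 0, "ax": 0, "ay": 0, "az": 0, "gripper": 0.4}, {"dx": 0, "dy": 0, "dz": 0, "ax": 0, "ay": 0, "az": 0, "gripper": 0.4}, {"dx": 0, "dy": 0, "dz": 0, "ax": 0, "ay": 0, "az": 0, "gripper": 0.4}]}}

```text
clock: 15.98
eef_pos: [683.1, 50.5, 127.5]
tool_rot: [-3.138, 0.001, -2.109]
force: [3.5, -2.8, 5.9]
width: 52.0
gripper_force: 62.3
```

```bash
cat > st.py <<'E'
from cell import ctrl
s=ctrl.read_state()
for k in("clock","qpos","tau","eef_pos","tool_rot","force","torque","width","gripper_force"):print(k,s[k].round(3))
E
python3 st.py
```

```text
Traceback (most recent call last):
  File "st.py", line 3, in <module>
    for k in("clock","qpos","tau","eef_pos","tool_rot","force","torque","width","gripper_force"):print(k,s[k].round(3))
                                                                                                         ^^^^^^^^^^
AttributeError: 'float' object has no attribute 'round'
```

```bash
cat > st.py <<'E'
from cell import ctrl
import numpy as np
s=ctrl.read_state()
print(*[f"{k} {np.round(s[k],3)}" for k in("qpos","eef_pos","tool_rot","force","torque","width")],"tau7",np.round(s["tau"][-3:],3))
E
python3 st.py
```

```text
qpos [ 0.334  0.971 -0.879  1.503  0.819  1.059  1.86 ] eef_pos [683.121  50.497 127.454] tool_rot [-3.138e+00  1.000e-03 -2.109e+00] force [ 3.523 -2.809  5.862] torque [-0.585 -0.753 -0.006] width 52.003 tau7 [-1.22   0.189 -0.02 ]
```

Call:
{"name": "step_arm", "arguments": {"plan": [{"dx": 0, "dy": -0.005, "dz": 0, "ax": 0, "ay": 0, "az": 0, "gripper": 0.4}, {"dx": 0, "dy": 0, "dz": 0, "ax": 0, "ay": 0, "az": 0.1, "gripper": 0.4}, {"dx": 0, "dy": 0, "dz": 0, "ax": 0, "ay": 0, "az": 0.1, "gripper": 0.4}, {"dx": 0, "dy": 0, "dz": 0, "ax": 0, "ay": 0, "az": 0.1, "gripper": 0.4}, {"dx": 0, "dy": 0, "dz": 0, "ax": 0, "ay": 0, "az": 0, "gripper": 0.4}]}}

```text
clock: 16.6
eef_pos: [683.4, 50.3, 127.4]
tool_rot: [-3.14, 0.001, -2.581]
force: [-0.5, -1.8, 7.3]
width: 52.6
gripper_force: 62.4
```

```bash
python3 st.py
```

```text
qpos [ 0.29   0.936 -0.776  1.502  0.731  1.009  1.449] eef_pos [683.351  50.293 127.392] tool_rot [-3.140e+00  1.000e-03 -2.581e+00] force [-0.515 -1.847  7.269] torque [-0.477 -0.104 -0.088] width 52.559 tau7 [-0.615 -0.273 -0.278]
```

Call:
{"name": "step_arm", "arguments": {"plan": [{"dx": 0, "dy": 0, "dz": 0, "ax": 0, "ay": 0, "az": 0.1, "gripper": 0.4}, {"dx": 0, "dy": 0, "dz": 0, "ax": 0, "ay": 0, "az": 0.1, "gripper": 0.4}, {"dx": 0, "dy": 0, "dz": 0, "ax": 0, "ay": 0, "az": 0.1, "gripper": 0.4}, {"dx": 0, "dy": 0, "dz": 0, "ax": 0, "ay": 0, "az": 0.1, "gripper": 0.4}, {"dx": 0, "dy": 0, "dz": 0, "ax": 0, "ay": 0, "az": 0, "gripper": 0.4}]}}

```text
clock: 17.23
eef_pos: [683.4, 50.0, 127.4]
tool_rot: [-3.14, 0.002, 3.073]
force: [0.8, -2.4, 6.8]
width: 52.1
gripper_force: 62.4
```

```bash
python3 st.py
```

```text
qpos [ 0.222  0.893 -0.629  1.504  0.604  0.943  0.912] eef_pos [683.44   49.967 127.388] tool_rot [-3.140e+00  2.000e-03  3.073e+00] force [ 0.752 -2.367  6.815] torque [-0.59  -0.159 -0.031] width 52.057 tau7 [-0.702 -0.316 -0.268]
```

Free running gives a torque z of about −0.03 to −0.09 Nm, after 63° of turn. From here I'll go in small steps and watch for the jump.

Call:
{"name": "step_arm", "arguments": {"plan": [{"dx": 0, "dy": 0, "dz": 0, "ax": 0, "ay": 0, "az": 0.1, "gripper": 0.4}, {"dx": 0, "dy": 0, "dz": 0, "ax": 0, "ay": 0, "az": 0.075, "gripper": 0.4}, {"dx": 0, "dy": 0, "dz": 0, "ax": 0, "ay": 0, "az": 0, "gripper": 0.4}]}}

```text
clock: 17.6
eef_pos: [683.4, 49.8, 127.3]
tool_rot: [-3.141, 0.002, 2.799]
force: [0.9, -2.0, 8.0]
width: 52.8
gripper_force: 62.5
```

```bash
python3 st.py
```

```text
qpos [ 0.189  0.877 -0.562  1.505  0.544  0.918  0.682] eef_pos [683.386  49.787 127.346] tool_rot [-3.141e+00  2.000e-03  2.799e+00] force [ 0.887 -2.047  7.986] torque [-0.571 -0.066 -0.072] width 52.795 tau7 [-0.694 -0.359 -0.182]
```

Call:
{"name": "step_arm", "arguments": {"plan": [{"dx": 0, "dy": 0, "dz": 0, "ax": 0, "ay": 0, "az": 0.075, "gripper": 0.4}, {"dx": 0, "dy": 0, "dz": 0, "ax": 0, "ay": 0, "az": 0.075, "gripper": 0.4}, {"dx": 0, "dy": 0, "dz": 0, "ax": 0, "ay": 0, "az": 0, "gripper": 0.4}]}}

```text
clock: 17.98
eef_pos: [683.3, 49.7, 127.4]
tool_rot: [-3.141, 0.002, 2.563]
force: [0.6, -2.5, 8.6]
width: 52.7
gripper_force: 62.5
```

```bash
python3 st.py
```

```text
qpos [ 0.159  0.864 -0.502  1.506  0.49   0.897  0.488] eef_pos [683.322  49.722 127.362] tool_rot [-3.141e+00  2.000e-03  2.563e+00] force [ 0.632 -2.498  8.551] torque [-0.652 -0.003  0.013] width 52.717 tau7 [-0.692 -0.406 -0.177]
```

Call:
{"name": "step_arm", "arguments": {"plan": [{"dx": 0, "dy": 0, "dz": 0, "ax": 0, "ay": 0, "az": 0.075, "gripper": 0.4}, {"dx": 0, "dy": 0, "dz": 0, "ax": 0, "ay": 0, "az": 0.075, "gripper": 0.4}, {"dx": 0, "dy": 0, "dz": 0, "ax": 0, "ay": 0, "az": 0, "gripper": 0.4}]}}

```text
clock: 18.35
eef_pos: [683.2, 49.6, 127.3]
tool_rot: [3.142, 0.002, 2.327]
force: [0.4, -2.7, 8.5]
width: 52.7
gripper_force: 62.5
```

```bash
python3 st.py
```

```text
qpos [ 0.128  0.853 -0.442  1.507  0.434  0.879  0.295] eef_pos [683.231  49.61  127.345] tool_rot [3.142e+00 2.000e-03 2.327e+00] force [ 0.394 -2.653  8.472] torque [-0.681  0.059 -0.07 ] width 52.738 tau7 [-0.684 -0.459 -0.174]
```

Call:
{"name": "step_arm", "arguments": {"plan": [{"dx": 0, "dy": 0, "dz": 0, "ax": 0, "ay": 0, "az": 0.075, "gripper": 0.4}, {"dx": 0, "dy": 0, "dz": 0, "ax": 0, "ay": 0, "az": 0.075, "gripper": 0.4}, {"dx": 0, "dy": 0, "dz": 0, "ax": 0, "ay": 0, "az": 0, "gripper": 0.4}]}}

```text
clock: 18.73
eef_pos: [683.1, 49.5, 127.4]
tool_rot: [3.141, 0.002, 2.091]
force: [-0.3, -2.7, 8.3]
width: 52.3
gripper_force: 62.5
```

```bash
python3 st.py
```

```text
qpos [ 0.095  0.843 -0.38   1.509  0.376  0.862  0.105] eef_pos [683.147  49.521 127.351] tool_rot [3.141e+00 2.000e-03 2.091e+00] force [-0.329 -2.666  8.274] torque [-0.647  0.159 -0.054] width 52.292 tau7 [-0.669 -0.515 -0.172]
```

Call:
{"name": "step_arm", "arguments": {"plan": [{"dx": 0, "dy": 0, "dz": 0, "ax": 0, "ay": 0, "az": 0.075, "gripper": 0.4}, {"dx": 0, "dy": 0, "dz": 0, "ax": 0, "ay": 0, "az": 0.075, "gripper": 0.4}, {"dx": 0, "dy": 0, "dz": 0, "ax": 0, "ay": 0, "az": 0, "gripper": 0.4}]}}

```text
clock: 19.1
eef_pos: [683.0, 49.5, 127.3]
tool_rot: [3.141, 0.002, 1.856]
force: [0.1, -2.9, 8.2]
width: 52.5
gripper_force: 62.5
```

```bash
python3 st.py
```

```text
qpos [ 0.062  0.834 -0.318  1.51   0.317  0.848 -0.084] eef_pos [683.043  49.501 127.346] tool_rot [3.141e+00 2.000e-03 1.856e+00] force [ 0.064 -2.905  8.17 ] torque [-0.651  0.166 -0.07 ] width 52.46 tau7 [-0.649 -0.57  -0.169]
```

Call:
{"name": "step_arm", "arguments": {"plan": [{"dx": 0, "dy": 0, "dz": 0, "ax": 0, "ay": 0, "az": 0.075, "gripper": 0.4}, {"dx": 0, "dy": 0, "dz": 0, "ax": 0, "ay": 0, "az": 0.075, "gripper": 0.4}, {"dx": 0, "dy": 0, "dz": 0, "ax": 0, "ay": 0, "az": 0, "gripper": 0.4}]}}

```text
clock: 19.48
eef_pos: [682.9, 49.5, 127.3]
tool_rot: [3.141, 0.002, 1.62]
force: [-1.3, -2.6, 8.6]
width: 52.6
gripper_force: 62.6
```

```bash
python3 st.py
```

```text
qpos [ 0.028  0.827 -0.255  1.511  0.256  0.835 -0.271] eef_pos [682.902  49.504 127.319] tool_rot [3.141e+00 2.000e-03 1.620e+00] force [-1.342 -2.62   8.569] torque [-0.61   0.183 -0.087] width 52.61 tau7 [-0.626 -0.623 -0.167]
```

Call:
{"name": "step_arm", "arguments": {"plan": [{"dx": 0, "dy": 0, "dz": 0, "ax": 0, "ay": 0, "az": 0.075, "gripper": 0.4}, {"dx": 0, "dy": 0, "dz": 0, "ax": 0, "ay": 0, "az": 0.075, "gripper": 0.4}, {"dx": 0, "dy": 0, "dz": 0, "ax": 0, "ay": 0, "az": 0, "gripper": 0.4}]}}

```text
clock: 19.85
eef_pos: [682.8, 49.5, 127.3]
tool_rot: [3.141, 0.001, 1.385]
force: [-1.1, -3.4, 8.4]
width: 52.3
gripper_force: 62.6
```

```bash
python3 st.py
```

```text
qpos [-0.007  0.822 -0.192  1.513  0.194  0.825 -0.457] eef_pos [682.797  49.522 127.32 ] tool_rot [3.141e+00 1.000e-03 1.385e+00] force [-1.134 -3.354  8.393] torque [-0.573  0.329 -0.063] width 52.336 tau7 [-0.6   -0.673 -0.165]
```

Call:
{"name": "step_arm", "arguments": {"plan": [{"dx": 0, "dy": 0, "dz": 0, "ax": 0, "ay": 0, "az": 0.075, "gripper": 0.4}, {"dx": 0, "dy": 0, "dz": 0, "ax": 0, "ay": 0, "az": 0.075, "gripper": 0.4}, {"dx": 0, "dy": 0, "dz": 0, "ax": 0, "ay": 0, "az": 0, "gripper": 0.4}]}}

```text
clock: 20.23
eef_pos: [682.6, 49.6, 127.4]
tool_rot: [3.141, 0.001, 1.149]
force: [-1.1, -2.7, 10.0]
width: 52.6
gripper_force: 62.7
```

```bash
python3 st.py
```

```text
qpos [-0.043  0.819 -0.128  1.514  0.13   0.817 -0.642] eef_pos [682.645  49.565 127.374] tool_rot [3.141e+00 1.000e-03 1.149e+00] force [-1.127 -2.713 10.043] torque [-0.474  0.409 -0.075] width 52.622 tau7 [-0.569 -0.761 -0.169]
```

Call:
{"name": "step_arm", "arguments": {"plan": [{"dx": 0, "dy": 0, "dz": 0, "ax": 0, "ay": 0, "az": 0.075, "gripper": 0.4}, {"dx": 0, "dy": 0, "dz": 0, "ax": 0, "ay": 0, "az": 0.075, "gripper": 0.4}, {"dx": 0, "dy": 0, "dz": 0, "ax": 0, "ay": 0, "az": 0, "gripper": 0.4}]}}

```text
clock: 20.6
eef_pos: [682.6, 49.7, 127.5]
tool_rot: [3.141, 0.001, 0.915]
force: [-2.0, -3.9, 10.0]
width: 52.5
gripper_force: 62.8
```

```bash
python3 st.py
```

```text
qpos [-0.078  0.816 -0.064  1.515  0.067  0.812 -0.824] eef_pos [682.584  49.654 127.459] tool_rot [3.141e+00 1.000e-03 9.150e-01] force [-1.986 -3.885  9.972] torque [-0.527  0.489  0.312] width 52.506 tau7 [-0.83  -0.833 -0.515]
```

The torque jumped from −0.07 to +0.31 Nm in the last 13.5° step. I'll take one small step to see where it settles.

Call:
{"name": "step_arm", "arguments": {"plan": [{"dx": 0, "dy": 0, "dz": 0, "ax": 0, "ay": 0, "az": 0.05, "gripper": 0.4}, {"dx": 0, "dy": 0, "dz": 0, "ax": 0, "ay": 0, "az": 0, "gripper": 0.4}]}}

```text
clock: 20.85
eef_pos: [682.6, 49.7, 127.4]
tool_rot: [3.141, 0.001, 0.837]
force: [-2.1, -3.7, 9.6]
width: 52.1
gripper_force: 62.8
```

```bash
python3 st.py
```

```text
qpos [-0.09   0.816 -0.043  1.516  0.046  0.81  -0.885] eef_pos [682.55   49.653 127.372] tool_rot [3.141e+00 1.000e-03 8.370e-01] force [-2.054 -3.651  9.645] torque [-0.567  0.429  0.532] width 52.121 tau7 [-0.979 -0.796 -0.679]
```

Call:
{"name": "step_arm", "arguments": {"plan": [{"dx": 0, "dy": 0, "dz": 0, "ax": 0, "ay": 0, "az": 0.05, "gripper": 0.4}, {"dx": 0, "dy": 0, "dz": 0, "ax": 0, "ay": 0, "az": 0, "gripper": 0.4}]}}

```text
clock: 21.1
eef_pos: [682.5, 49.7, 127.3]
tool_rot: [3.141, 0.001, 0.759]
force: [-2.5, -3.2, 8.5]
width: 52.2
gripper_force: 62.8
```

```bash
python3 st.py
```

```text
qpos [-0.102  0.816 -0.022  1.516  0.024  0.809 -0.946] eef_pos [682.523  49.698 127.302] tool_rot [3.141e+00 1.000e-03 7.590e-01] force [-2.498 -3.229  8.516] torque [-0.54   0.413  0.484] width 52.204 tau7 [-0.943 -0.748 -0.641]
```

The torque levels off at about 0.55–0.6 Nm above the free value. The bite came at a tool yaw between about 1.03 and 0.85, so ending at yaw ≈ 0.16 gives 40–50° past it.

Call:
{"name": "step_arm", "arguments": {"plan": [{"dx": 0, "dy": 0, "dz": 0, "ax": 0, "ay": 0, "az": 0.05, "gripper": 0.4}, {"dx": 0, "dy": 0, "dz": 0, "ax": 0, "ay": 0, "az": 0.05, "gripper": 0.4}, {"dx": 0, "dy": 0, "dz": 0, "ax": 0, "ay": 0, "az": 0.05, "gripper": 0.4}]}}

```text
clock: 21.48
eef_pos: [682.5, 49.8, 127.1]
tool_rot: [3.141, 0.001, 0.522]
force: [-1.4, -3.3, 8.3]
width: 53.0
gripper_force: 62.5
```

```bash
python3 st.py
```

```text
qpos [-0.138  0.817  0.042  1.518 -0.041  0.807 -1.129] eef_pos [682.471  49.799 127.094] tool_rot [3.141e+00 1.000e-03 5.220e-01] force [-1.409 -3.256  8.287] torque [-0.481  0.378  0.806] width 53.001 tau7 [-0.905 -0.59  -0.262]
```

Call:
{"name": "step_arm", "arguments": {"plan": [{"dx": 0, "dy": 0, "dz": 0, "ax": 0, "ay": 0, "az": 0.05, "gripper": 0.4}, {"dx": 0, "dy": 0, "dz": 0, "ax": 0, "ay": 0, "az": 0.05, "gripper": 0.4}, {"dx": 0, "dy": 0, "dz": 0, "ax": 0, "ay": 0, "az": 0, "gripper": 0.4}]}}

```text
clock: 21.85
eef_pos: [682.4, 49.9, 126.9]
tool_rot: [3.141, 0.001, 0.366]
force: [-0.3, -2.6, 7.9]
width: 52.6
gripper_force: 62.6
```

```bash
python3 st.py
```

```text
qpos [-0.162  0.819  0.086  1.519 -0.085  0.808 -1.249] eef_pos [682.409  49.853 126.898] tool_rot [3.141e+00 1.000e-03 3.660e-01] force [-0.314 -2.608  7.913] torque [-0.43   0.283  0.507] width 52.557 tau7 [-0.934 -0.497 -0.667]
```

The torque while moving is about 0.8 Nm, and the tool sinks about 1 mm/rad with the knob, so the grip isn't slipping. I'll turn the last 0.185 rad, release and lift.

Call:
{"name": "step_arm", "arguments": {"plan": [{"dx": 0, "dy": 0, "dz": 0, "ax": 0, "ay": 0, "az": 0.06, "gripper": 0.4}, {"dx": 0, "dy": 0, "dz": 0, "ax": 0, "ay": 0, "az": 0.058, "gripper": 0.4}, {"dx": 0, "dy": 0, "dz": 0, "ax": 0, "ay": 0, "az": 0, "gripper": 0.4}, {"dx": 0, "dy": 0, "dz": 0, "ax": 0, "ay": 0, "az": 0, "gripper": 0.4}]}}

```text
clock: 22.35
eef_pos: [682.4, 50.0, 126.7]
tool_rot: [3.141, 0.0, 0.181]
force: [-0.6, -2.2, 6.4]
width: 52.7
gripper_force: 62.6
```

```bash
python3 st.py
```

```text
qpos [-0.19   0.822  0.136  1.52  -0.136  0.809 -1.392] eef_pos [682.388  49.983 126.716] tool_rot [3.141 0.    0.181] force [-0.641 -2.202  6.429] torque [-0.442  0.213  0.437] width 52.749 tau7 [-0.831 -0.362 -0.475]
```

Call:
{"name": "step_arm", "arguments": {"plan": [{"dx": 0, "dy": 0, "dz": 0, "ax": 0, "ay": 0, "az": 0, "gripper": 1}, {"dx": 0, "dy": 0, "dz": 0, "ax": 0, "ay": 0, "az": 0, "gripper": 1}, {"dx": 0, "dy": 0, "dz": 0, "ax": 0, "ay": 0, "az": 0, "gripper": 1}, {"dx": 0, "dy": 0, "dz": 0, "ax": 0, "ay": 0, "az": 0, "gripper": 1}, {"dx": 0, "dy": 0, "dz": -0.05, "ax": 0, "ay": 0, "az": 0, "gripper": 1}, {"dx": 0, "dy": 0, "dz": -0.1, "ax": 0, "ay": 0, "az": 0, "gripper": 1}, {"dx": 0, "dy": 0, "dz": -0.1, "ax": 0, "ay": 0, "az": 0, "gripper": 1}, {"dx": 0, "dy": 0, "dz": -0.1, "ax": 0, "ay": 0, "az": 0, "gripper": 1}, {"dx": 0, "dy": 0, "dz": 0, "ax": 0, "ay": 0, "az": 0, "gripper": 1}, {"dx": 0, "dy": 0, "dz": 0, "ax": 0, "ay": 0, "az": 0, "gripper": 1}]}}

```text
clock: 23.6
eef_pos: [682.4, 50.6, 231.2]
tool_rot: [-3.141, 0.0, 0.18]
force: [-0.3, 0.6, -0.6]
width: 85.4
gripper_force: 0.0
```

```bash
python3 - <<'E'
from h import *
from cell import ctrl
C=np.array([681.3,51]);a=-np.radians(7);X=np.array([np.cos(a),np.sin(a)]);Y=np.array([-X[1],X[0]])
im=ctrl.get_image("side");P=cloud(im);cv2.imwrite("pics/side4.png",cv2.resize(im["color"][150:330,150:390,::-1],(720,540)))
q=reg(P,(520,630,20,140),70,95);print("btop",*rect(q),((rect(q)[0]-C)@np.stack([X,Y],1)).round(1))
q=reg(P,(520,640,10,140),12,26);d=q[:,:2]-C;print("foot x min",np.percentile(d@X,.5),"z",np.median(q[:,2]))
E
```

```text
btop [578.2  65.3] [46.7 87.9] 80.5 [-104.1    1.6]
foot x min -144.00706652666352 z 19.48985450985282
```

View pics/side4.png

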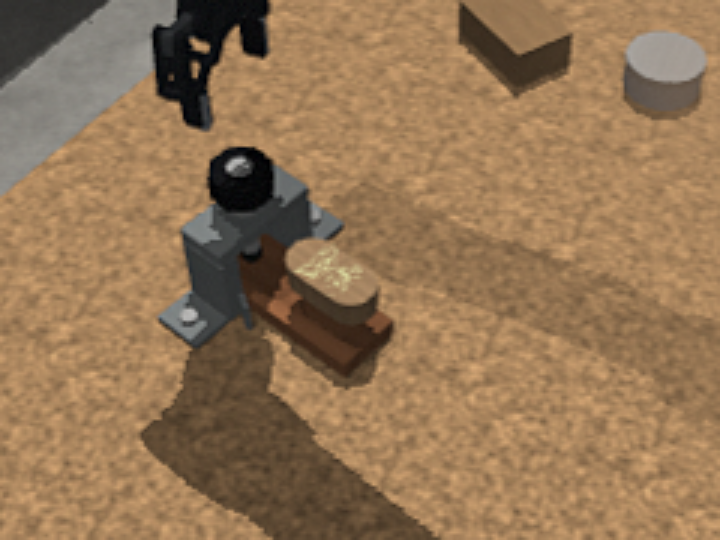

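The board is still home, unchanged from before tightening (foot board's rear edge at crop (345,372)). The gripper is clear above the knob at (241,180) and the bystanders haven't moved, so I'm handing the job in.

```bash
python3 -c "
from cell import ctrl
print(ctrl.finish_job())"
```

```text
the job is handed in; nothing more can be done
None
```

I handed the job in at about 24 s: the board is home against the back stop and clamped, with the knob turned an estimated 40–50° past the bite and the gripper clear; no verdict came back.

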